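# Close the medium kettle's cam coupler and rack its lances for the steriliser

### The arm

A 7-joint arm with a two-finger parallel gripper is mounted at the origin on the work surface. World frame = base frame: x ahead of the robot, y to its left, z up, the work surface at z = 0. Lengths are in m, angles in rad, forces in N, time in s.
With the tool pointing down it reaches from about 0.4 to 0.85 m from the base axis. Payload 6.9 kg.
Tool frame: the origin (TCP) lies midway between the tips of the shut fingers; the grasp point (between the pads) lies behind it (ctrl.pinch_z is the z of the grasp point in the tool frame, in m); z points along the fingers, y is the line along which they close (so a half turn about z gives the same grasp; the last joint's range is limited). The gripper opens to 85 mm and grips with 20 to 120 N. Pads are 22 mm wide; open, the fingers measure 114 mm over their backs; the gripper's body (76 mm by 85 mm) begins 54 mm behind the grasp point. The pads swing forward as they close: fully open they stand 13 mm farther back than shut.
Start: joints at [1.438, 0.507, -0.238, 1.5, 0.126, 1.149, -0.155], TCP at [0.148, -0.607, 0.231] pointing down, gripper open.
Joint ranges: [-3.08, 3.08], [-0.24, 2.05], [-1.43, 1.35], [0, 2.5], [-1.52, 4.66], [0.17, 1.96], [-2.89, 2.89]. Speed limits (rad/s): [2.39, 2.39, 3.14, 3.14, 3.14, 3.14, 3.14].

### API

Orientations are given as a unit quaternion [w, x, y, z].
In Python, from station import ctrl, get_state, vision, ticket, models gives the robot as it stands. Calls block until the motion is done:
- ctrl.movep(position, orientation): joint-space move of the TCP to a pose.
- ctrl.movel(position, frame=None, max_speed=0.15): straight line of the TCP; frame=None keeps the orientation; max_speed is the mean speed in m/s.
- ctrl.set_joints(angles): joint-space move.
- ctrl.ungrasp() and ctrl.close_gripper(force=None): open the fingers fully, or close them until they stop; force is the grip in N (None keeps the last).
- ctrl.pause(seconds).
- ctrl.ik(position, orientation): joint angles nearest the present ones, or None.
- get_state(): the state.
- vision.grab_frame(name): name is "scene" or "top" or "wrist"; returns (picture, depth): 384x512x3 uint8, blue, green, red; 384x512 float32, m along the optical axis (not along the pixel's ray), 0 where there is no reading.
- vision.camera_info(name): a dict with "mtx" (3x3 intrinsics, pixels), "R" (3x3) and "t" (3): a world point X has camera coordinates R X + t; the wrist camera has in their place "hand_eye" (4x4, takes a point from camera to tool coordinates, whose origin is the TCP and whose axes are the flange's). Camera axes: x right, y down, z forward; pixel columns grow to the right and rows downward; lengths in m; the calibration is good to about 2 mm. A picture is of the moment at which its call begins: read the wrist's pose just before it. camera_info takes no time and is no camera call.
A pose or a line that the arm cannot do raises ctrl.Unreachable and nothing moves.
- ticket.close_job(): hands the job in; it is judged then, once.
Trained networks look in the newest picture that a camera, given by its name, has taken for a name from the list of things; names that differ only in an ending like _2 or _b are one class to them, and where a whole thing is asked for, a point or a joint stands for the part that bears it (a point fixed in the world has none). Each returns a list of dicts, best first, with "p" (0 to 1); they miss things now and then, are a little off and sometimes report something else, mostly with a low value. They report only what shows in the picture. A call takes as long as a camera call.
- models.recognise(camera, target): "point" ([column, row] in pixels, amid what is visible of it).
- models.masks_of(camera, target): "mask" (384x512 bool, what is visible of it) and "point" ([column, row] in pixels, amid what is visible of it).
The state is a dict: "time": time; "qpos": joint angles; "qd": joint speeds; "tau": joint torques, N m; "tcp_pos": TCP position; "eef_rot": TCP orientation; "contact_force": force on the tool from outside, world axes, zero at the start; "wrist_torque": the same for the moment, N m; "width": finger opening in m; "gripper_force": force on a finger pad.
Only numpy, scipy, OpenCV 4.12 (cv2) and the standard library are available. Lean on these libraries where they do the work, as an engineer would, in place of code of your own. Each camera call takes 0.05 s, during which the arm holds its last target. There are 200 camera calls.

### The job

Make the medium kettle ready for the steriliser: take the red transport plug out of the coupler on its lid and put it in the dish, set the white vent filter fully home in the coupler, then swing both cam arms down together, evenly, until they are locked against the coupler. Stand every dispensing lance from the draining rack upright in the caddy's cups, and leave the glassware where it stands.

Things in the scene. Friction and masses are not known exactly. Their poses are not given: they have to be found in the camera images.
- kettle: Round stainless medium kettle, fixed to the bench, 156 mm across, lid top 113 mm above the bench, a brass coupler on the middle of its lid. Origin: centre of its underside, z up; the two cam arms are on its +y and -y sides. A pressure gauge, 40 mm out towards -x, stands 164 mm above the bench.
- coupler_mouth (a point): Centre of the coupler's round, upward mouth, 207 mm above the bench; axes as the kettle's (y from cam pivot to cam pivot). Socket: 39 mm inner diameter, flared to 45 mm at the mouth, 32 mm deep to the gasket; outside 55 mm across at the mouth. An adapter fully home stands on the gasket, its underside 32 mm below this point.
- cam_left_pivot (a point): Middle of the level pivot pin (along the kettle's x) of the cam arm on the kettle's +y side, 28.5 mm from the coupler's axis and 12 mm below its mouth. The steel arm is 14 mm wide and 64 mm long from here to the end of its pull ring; its upper face when level is its outer face when down, 5.5 mm from the pin's axis: the two arms down measure 68 mm over their outer faces.
- cam_left (a joint): Angle (rad) of the cam arm on the +y side: 0 = hanging straight down against the coupler, locked (stop); 1.57 = level, straight out; 1.95 = raised (stop). Friction hinge, 0.06 N m: it stays where it is left. A cam nose enters the adapter's groove as the arm goes down, so it goes fully down only on an adapter that is fully home.
- cam_right_pivot (a point): The same point on the cam arm on the kettle's -y side.
- cam_right (a joint): The same angle for the cam arm on the kettle's -y side.
- plug_mid (a point): Red transport plug, loose, 200 g: a red knurled knob 44 mm across and 28 mm tall on a brass grooved adapter 34 mm across; 62 mm tall in all. This point: its centre, 31 mm above its underside (the knob reaches from 3 to 31 mm above this point); z up its axis. It starts standing in the coupler, not locked.
- vent_mid (a point): Vent filter, loose, about 200 g, heavy at the foot: a round white housing with a blue band, 50 mm across and 32 mm tall, on an aluminium grooved adapter 34 mm across; 66 mm tall in all. This point: its centre, 33 mm above its underside (housing from 1 to 33 mm above it); z up its axis. Starts upright on the bench. Fully home in the coupler, this point lies 1 mm above the mouth point.
- dish: Square open stainless dish for small parts, loose, 500 g, 100 x 100 mm outside, 16 mm tall, 4 mm floor and walls. Origin: centre of its underside; x and y along its sides.
- drainer: White draining rack, fixed, 150 (x) by 280 mm (y), steel rest bar 105 mm up. Origin: centre of its underside, z up. Up to five lances lean in it, at y = -112, -56, 0, 56, 112 mm, feet 62 mm to the -x side of the origin, leaning to +x, 35 degrees from upright, yellow handles on top. The bar carries each tube between two pins, 128 mm from its foot, just below the handle.
- caddy: Lance caddy, fixed: a blue base plate 80 mm (x) by 276 mm (y) with five upright aluminium holder cups in a row. Origin: centre of its underside, z up. Cups at x = 0, y = -116, -58, 0, 58, 116 mm; each 18 mm in inner diameter (28 mm at the flared rim), rim 107 mm and inner floor 8 mm above the bench.
- lance1_mid (a point): Dispensing lance, loose, 70 g: steel tube 9 mm across with a round foot, and a square yellow handle 16 x 16 x 60 mm; 200 mm long in all. This point: half-way along, 100 mm from the foot; z runs along it to the handle's end (handle's middle 70 mm from this point), x and y square to the handle's faces. Starts leaning in the drainer with y level. May be absent.
- lance2_mid (a point): Dispensing lance, loose, 70 g: steel tube 9 mm across with a round foot, and a square yellow handle 16 x 16 x 60 mm; 200 mm long in all. This point: half-way along, 100 mm from the foot; z runs along it to the handle's end (handle's middle 70 mm from this point), x and y square to the handle's faces. Starts leaning in the drainer with y level. May be absent.
- lance3_mid (a point): Dispensing lance, loose, 70 g: steel tube 9 mm across with a round foot, and a square yellow handle 16 x 16 x 60 mm; 200 mm long in all. This point: half-way along, 100 mm from the foot; z runs along it to the handle's end (handle's middle 70 mm from this point), x and y square to the handle's faces. Starts leaning in the drainer with y level. May be absent.
- lance4_mid (a point): Dispensing lance, loose, 70 g: steel tube 9 mm across with a round foot, and a square yellow handle 16 x 16 x 60 mm; 200 mm long in all. This point: half-way along, 100 mm from the foot; z runs along it to the handle's end (handle's middle 70 mm from this point), x and y square to the handle's faces. Starts leaning in the drainer with y level. May be absent.
- lance5_mid (a point): Dispensing lance, loose, 70 g: steel tube 9 mm across with a round foot, and a square yellow handle 16 x 16 x 60 mm; 200 mm long in all. This point: half-way along, 100 mm from the foot; z runs along it to the handle's end (handle's middle 70 mm from this point), x and y square to the handle's faces. Starts leaning in the drainer with y level. May be absent.
- flask_a: Bystander, loose: conical flask with clear medium, paper cap and yellow band, 82 mm across the foot, 124 mm tall, at the back. Origin: centre of its underside.
- flask_b: Bystander, loose: conical flask with blue liquid, paper cap and red band, 82 mm across the foot, 124 mm tall, at the back. Origin: centre of its underside.
- flask_c: Bystander, loose: conical flask with clear medium, paper cap and blue band, 82 mm across the foot, 124 mm tall, at the back left. Origin: centre of its underside.
- jar: Bystander, loose: green glass jar with a metal lid, 90 mm across, 110 mm tall, at the back right. Origin: centre of its underside.
- cylinder: Bystander, loose: glass measuring cylinder on a round white foot 68 mm across, 170 mm tall, foil on top, at the back right. Origin: centre of its underside.
- beaker: Bystander, loose: empty glass beaker, 64 mm across, 75 mm tall, to the left of the kettle. Origin: centre of its underside.

How it is judged:
By the outcome, as a careful person would: the job done as asked, in the order asked, and still so for the second after the job is handed in, with the robot touching nothing.
Of lance1, lance2, lance3, lance4, lance5 only 3 to 5 are there at a start; the rules pass over those that are not, and their reading is None.
At some moment in a run one of dish may be knocked a few centimetres aside while the robot is not near it.
It also fails if it takes over 210 s, if anything falls off the work surface, if the arm or the gripper's body presses on something with over 40 N, if the wrist force passes 120 N, or if a joint passes its speed limit or range.

## Working session

There is one attempt and no reset: what is moved stays moved. The work goes in short steps, each a Python script; the robot and the scene stay as the last script left them, time stands still between calls to the robot, and variables do not carry over. Pictures are saved under pics/ and viewed, at most 14 in all, crops included, and the job is handed in when it is done.

```bash
ls; mkdir -p pics; python3 - <<'E'
from station import ctrl,get_state,vision
import cv2,numpy as np
s=get_state();print(s['time'],s['tcp_pos'],s['eef_rot'],ctrl.pinch_z,s['width'])
a=[]
for n in("scene","top"):
    im,d=vision.grab_frame(n);c=vision.camera_info(n);np.savez(n+".npz",im=im,d=d)
    cv2.imwrite(f"pics/{n}0.png",cv2.resize(im,(800,600)))
    print(n,c['mtx'].tolist() if hasattr(c['mtx'],'tolist') else c['mtx'],(-np.array(c['R']).T@c['t']).round(3),np.array(c['R']).round(3).tolist())
print(vision.camera_info("wrist"))
E
```

```text
pics
0.0 [ 0.14760001 -0.60678197  0.23041399] [-9.01407158e-04  9.92879229e-01  1.19121803e-01 -1.38791055e-04] -0.0187 0.08549026779279248
scene [[465.35100341900755, 0.0, 271.4101834021817], [0.0, 465.35100341900755, 200.4264587361511], [0.0, 0.0, 1.0]] [1.475 0.062 1.3  ] [[-0.103, 0.995, 0.015], [0.796, 0.092, -0.599], [-0.597, -0.049, -0.801]]
top [[414.53921367448186, 0.0, 256.12813272611396], [0.0, 414.53921367448186, 192.14425151510605], [0.0, 0.0, 1.0]] [ 4.130e-01 -1.000e-03  1.227e+00] [[0.029, -0.999, 0.023], [-0.985, -0.032, -0.168], [0.169, -0.018, -0.986]]
{'mtx': array([[315.34249907,   0.        , 255.9563716 ],
       [  0.        , 315.34249907, 186.99307404],
       [  0.        ,   0.        ,   1.        ]]), 'hand_eye': array([[ 6.97024984e-04, -9.53169912e-01, -3.02434509e-01,
         7.80679367e-02],
       [ 9.99999490e-01,  4.43541234e-04,  9.06822672e-04,
         3.26170175e-04],
       [-7.30213911e-04, -3.02434987e-01,  9.53169736e-01,
        -1.43670710e-01],
       [ 0.00000000e+00,  0.00000000e+00,  0.00000000e+00,
         1.00000000e+00]])}
```

View pics/scene0.png

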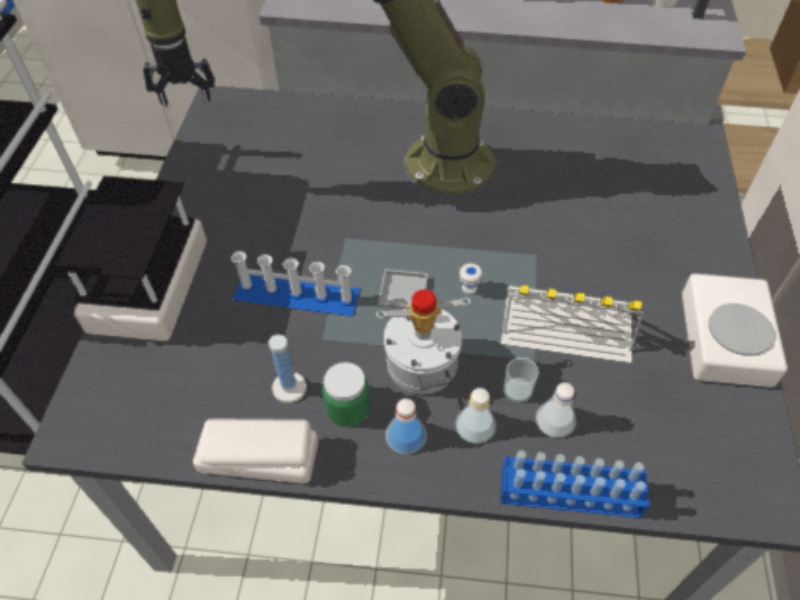

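View pics/top0.png

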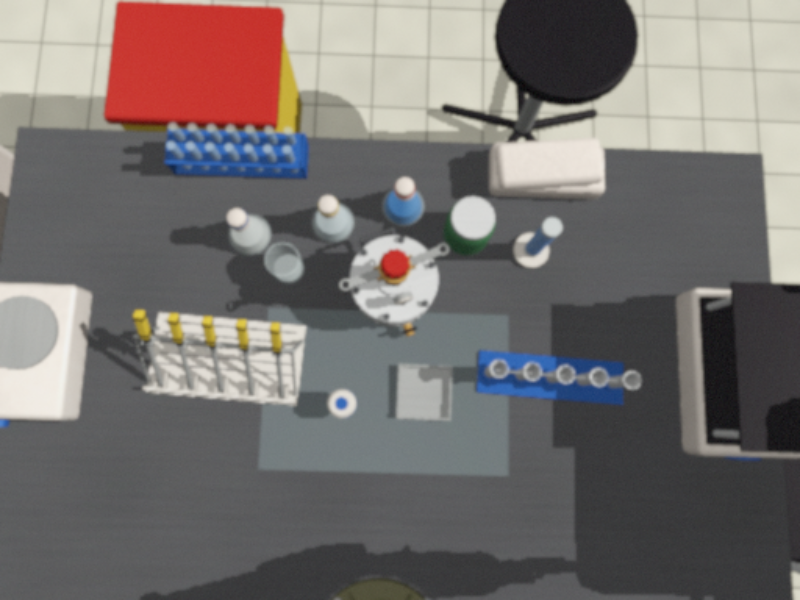

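The scene view shows the kettle at (425,345) with the red plug at (425,300), the vent at (470,275), the dish at (405,290), the caddy at (297,285) and the rack with five lances at (575,320). The top view shows the same five lances, with yellow handles at (140–280,325), and the cam arms spread along a skewed line from (345,285) to (445,248).

```bash
cat > h.py <<'E'
from station import ctrl,get_state,vision,ticket,models
import cv2,numpy as np
from scipy.spatial.transform import Rotation as Rn
def rot(q): return Rn.from_quat(np.roll(q,-1)).as_matrix()
def quat(R): return np.roll(Rn.from_matrix(R).as_quat(),1)
def grab(n):
    s=get_state(); im,d=vision.grab_frame(n); return im,d,s
def cam(n,s=None):
    c=vision.camera_info(n);K=np.array(c['mtx'])
    if n!="wrist": R=np.array(c['R']).T; return K,R,-R@np.array(c['t'])
    H=np.array(c['hand_eye']);Rt=rot(s['eef_rot']);return K,Rt@H[:3,:3],Rt@H[:3,3]+s['tcp_pos']
def cloud(n,d,s=None):
    K,R,o=cam(n,s);v,u=np.mgrid[:384,:512]
    p=np.stack([(u-K[0,2])/K[0,0]*d,(v-K[1,2])/K[1,1]*d,d],-1)@R.T+o
    p[d<=0]=np.nan; return p
def proj(n,X,s=None):
    K,R,o=cam(n,s);c=(np.atleast_2d(X)-o)@R@K.T;return c[:,:2]/c[:,2:]
def down(a):
    "tool down with closing (y) axis along angle a in world xy"
    y=np.array([np.cos(a),np.sin(a),0]);z=np.array([0,0,-1.]);return quat(np.stack([np.cross(y,z),y,z],1))
def circ(P):
    A=np.c_[2*P[:,:2],np.ones(len(P))];s=np.linalg.lstsq(A,(P[:,:2]**2).sum(1),rcond=None)[0]
    return s[:2],np.sqrt(s[2]+s[0]**2+s[1]**2)
E
python3 - <<'E'
from h import *
T=["kettle","cam_left","plug_mid","vent_mid","dish","drainer","caddy","lance1_mid","flask_a","jar","cylinder","beaker"]
for n in("top","scene"):
    im,d,s=grab(n);P=cloud(n,d);np.save(n+"P.npy",P);o={}
    np.save(n+"I.npy",im)
    for t in T:
        for i,m in enumerate(models.masks_of(n,t)):
            if m['p']<.3: continue
            q=P[m['mask']];q=q[~np.isnan(q[:,0])];o[f"{t}.{i}"]=m['mask']
            if len(q): print(n,t,i,round(m['p'],2),m['mask'].sum(),"med",np.median(q,0).round(3),"lo",np.percentile(q,3,0).round(3),"hi",np.percentile(q,97,0).round(3))
    np.savez(n+"M.npz",**o)
print(get_state()['time'])
E
```

```text
top kettle 0 0.94 2676 med [ 0.628 -0.01   0.113] lo [ 0.569 -0.081 -0.   ] hi [0.732 0.058 0.211]
top kettle 1 0.43 1238 med [ 0.449 -0.073  0.004] lo [ 0.401 -0.12  -0.002] hi [ 0.497 -0.025  0.018]
top kettle 2 0.33 572 med [ 0.795 -0.023  0.05 ] lo [ 0.774 -0.058  0.006] hi [0.821 0.01  0.124]
top cam_left 0 0.54 113 med [0.623 0.04  0.199] lo [0.612 0.017 0.194] hi [0.636 0.065 0.203]
top plug_mid 0 0.77 293 med [ 0.64  -0.009  0.236] lo [ 0.621 -0.029  0.214] hi [0.662 0.01  0.239]
top vent_mid 0 0.81 244 med [0.424 0.075 0.065] lo [0.403 0.053 0.059] hi [0.443 0.095 0.069]
top dish 0 0.58 1202 med [ 0.449 -0.073  0.004] lo [ 0.402 -0.12  -0.001] hi [ 0.496 -0.026  0.018]
top drainer 0 0.84 3778 med [0.493 0.293 0.004] lo [ 0.428  0.164 -0.001] hi [0.569 0.429 0.108]
top caddy 0 0.96 2576 med [ 0.481 -0.31   0.006] lo [ 0.446 -0.438  0.   ] hi [ 0.523 -0.183  0.106]
top lance1_mid 0 0.64 173 med [0.514 0.187 0.132] lo [0.444 0.178 0.031] hi [0.544 0.193 0.171]
top lance1_mid 1 0.64 2701 med [ 0.48  -0.31   0.006] lo [ 0.445 -0.439 -0.001] hi [ 0.524 -0.181  0.106]
top flask_a 0
[... 1773 characters left out ...]
_a 2 0.78 573 med [ 0.829 -0.021  0.051] lo [ 0.808 -0.053  0.01 ] hi [0.848 0.009 0.123]
scene jar 0 0.96 1041 med [ 0.783 -0.142  0.091] lo [ 0.729 -0.183  0.002] hi [ 0.806 -0.105  0.113]
scene cylinder 0 0.71 591 med [ 0.44  -0.083  0.005] lo [ 0.401 -0.121 -0.003] hi [ 0.502 -0.03   0.018]
scene cylinder 1 0.64 568 med [ 0.742 -0.27   0.064] lo [ 0.714 -0.301  0.006] hi [ 0.76  -0.247  0.171]
scene cylinder 2 0.4 597 med [ 0.829 -0.02   0.05 ] lo [ 0.804 -0.054  0.009] hi [0.848 0.011 0.123]
scene beaker 0 0.86 475 med [0.676 0.196 0.042] lo [0.65  0.167 0.001] hi [0.712 0.223 0.075]
scene beaker 1 0.49 2385 med [ 0.671 -0.003  0.112] lo [ 0.6   -0.077  0.014] hi [0.722 0.062 0.205]
1.4
```

```bash
python3 - <<'E'
from h import *
for n in("top","scene"):
    P=np.load(n+"P.npy");im=np.load(n+"I.npy").astype(int);Q=P.reshape(-1,3);I=im.reshape(-1,3)
    ok=~np.isnan(Q[:,0]);Q=Q[ok];I=I[ok];b,g,r=I.T
    def box(x0,x1,y0,y1,z0,z1): return (Q[:,0]>x0)&(Q[:,0]<x1)&(Q[:,1]>y0)&(Q[:,1]<y1)&(Q[:,2]>z0)&(Q[:,2]<z1)
    def rect(p): 
        (c,w,a)=cv2.minAreaRect((p[:,:2]*1000).astype(np.float32)); return np.round(c,1),np.round(w,1),round(a,1)
    p=Q[box(.58,.7,-.06,.05,.232,.25)];print(n,"plugtop",p.mean(0).round(4),rect(p))
    p=Q[box(.38,.46,.03,.12,.060,.075)];print("venttop",p.mean(0).round(4),rect(p))
    m=box(.55,.75,-.12,.12,.165,.225);p=Q[m];k=np.hypot(p[:,0]-.642,p[:,1]+.009)>.036;p=p[k]
    for sgn in(1,-1):
        q=p[(p[:,1]+.009)*sgn>0]; 
        if len(q)>5:
            _,_,V=np.linalg.svd(q-q.mean(0));print("arm",sgn,len(q),q.mean(0).round(4),V[0].round(3),q.min(0).round(3),q.max(0).round(3))
    p=Q[box(.55,.75,-.1,.09,.108,.118)];print("lid",p.mean(0).round(4),rect(p))
    p=Q[box(.52,.62,-.08,.04,.14,.18)];print("gauge",p.mean(0).round(4),len(p))
    p=Q[box(.38,.52,-.14,0,.012,.022)];print("dish rim",len(p),rect(p))
    p=Q[box(.43,.56,-.47,-.15,.097,.115)];
    lab=cv2.kmeans(p[:,:2].astype(np.float32),5,None,(3,50,1e-5),10,2)
    for i in np.argsort(lab[2][:,1]): q=p[lab[1][:,0]==i];print(" cup",len(q),rect(q),q[:,2].max().round(3),circ(q))
    m=box(.42,.55,-.48,-.15,.001,.02)&(b>1.5*r);print("caddy base",rect(Q[m]))
    y=(r>1.6*b)&(g>1.3*b)&box(.42,.65,.1,.5,.08,.25);p=Q[y]
    lab=cv2.kmeans(p[:,1:2].astype(np.float32),5,None,(3,50,1e-5),10,2)
    for i in np.argsort(lab[2][:,0]): q=p[lab[1][:,0]==i];_,_,V=np.linalg.svd(q-q.mean(0));print(" handle",len(q),q.mean(0).round(4),V[0].round(3),q.min(0).round(3),q.max(0).round(3))
    p=Q[box(.40,.62,.12,.47,.002,.015)&(r>150)&(b>150)];print("drainer",rect(p))
E
```

```text
top plugtop [ 0.6421 -0.0088  0.236 ] (array([641.1,  -7.8]), array([42.3, 43.7]), 47.0)
venttop [0.4232 0.0759 0.0649] (array([422.6,  76.7]), array([46.6, 47.1]), 1.9)
arm 1 117 [0.62   0.0493 0.1986] [-0.339  0.938 -0.07 ] [0.604 0.022 0.191] [0.634 0.078 0.204]
arm -1 127 [ 0.6619 -0.0649  0.206 ] [-0.616  0.685 -0.389] [ 0.598 -0.095  0.165] [ 0.681 -0.017  0.217]
lid [ 0.6365 -0.0092  0.1126] (array([642.9,  -8.8]), array([153.8, 154.1]), 16.1)
gauge [ 0.6011 -0.0241  0.1592] 77
dish rim 178 (array([449.2, -72.9]), array([100.3,  99.9]), 89.2)
 cup 64 (array([ 477.2, -427.9]), array([30.1, 28.9]), 63.5) 0.111 (array([ 0.47788665, -0.42716066]), np.float64(0.013144391920719787))
 cup 57 (array([ 480.9, -369.5]), array([28.5, 28.5]), 44.6) 0.11 (array([ 0.48093069, -0.36877008]), np.float64(0.01318334176863944))
 cup 62 (array([ 484.2, -311.7]), array([29.8, 28.9]), 1.4) 0.11 (array([ 0.48403197, -0.31129491]), np.float64(0.013150541536045359))
 cup 59 (array([ 487. , -253.6]), array([28.4, 29. ]), 53.2) 0.112 (array([ 0.48713054, -0.25323797]), np.float64(0.013185880242419451))

[... 1946 characters left out ...]
.float64(0.013167437214457947))
caddy base (array([ 489. , -311.1]), array([278.8,  83.7]), 88.0)
 handle 30 [0.5457 0.1845 0.1639] [0.491 0.039 0.87 ] [0.519 0.177 0.126] [0.554 0.193 0.173]
 handle 35 [0.547  0.2395 0.1612] [0.519 0.176 0.837] [0.522 0.233 0.131] [0.557 0.25  0.172]
 handle 36 [0.5497 0.2946 0.1604] [0.564 0.117 0.817] [0.526 0.288 0.129] [0.562 0.306 0.17 ]
 handle 40 [0.5531 0.3508 0.1607] [0.557 0.171 0.813] [0.526 0.344 0.132] [0.563 0.36  0.173]
 handle 45 [0.5536 0.4058 0.1565] [0.576 0.112 0.81 ] [0.525 0.4   0.122] [0.569 0.416 0.174]
drainer (array([497.2, 297.6]), array([278.8, 165.7]), 86.4)<stdin>:16: RuntimeWarning: Mean of empty slice.
  ret = um.true_divide(
```

```bash
cat >> h.py <<'E'
K0=np.array([.6435,-.0085]);KY=np.deg2rad(20)
D0=np.array([.5025,.298,0]);DY=np.deg2rad(-3.6)
C0=np.array([.4848,-.3110,0]);CY=np.deg2rad(-3.1)
A35=np.deg2rad(35)
def lance(k,sg,s):
    "pose of TCP with grasp point s (m) from foot of lance k"
    Rz=Rn.from_euler('z',DY).as_matrix();ax=Rz@[np.sin(A35),0,np.cos(A35)]
    foot=D0+Rz@[-.062,(-.112,-.056,0,.056,.112)[k],0]+[0,0,.005]
    z=-ax;y=sg*(Rz@[np.cos(A35),0,-np.sin(A35)])
    return foot+ax*(s+ctrl.pinch_z),quat(np.stack([np.cross(y,z),y,z],1)),ax
def cup(k):
    Rz=Rn.from_euler('z',CY).as_matrix();return (C0+Rz@[0,(-.116,-.058,0,.058,.116)[k],0])[:2]
E
python3 - <<'E'
from h import *
f=lambda p,q:(lambda j:None if j is None else np.round(j,2).tolist())(ctrl.ik(np.array(p,float),q))
for sg in(1,-1):
    for k in(0,2,4):
        p,q,ax=lance(k,sg,.175);print('lance',sg,k,p.round(3),f(p,q),f(p+ax*.15,q) is not None)
    for k in(0,4):
        for z in(.165,.40): print('cup',sg,k,z,f([*cup(k),z],down(CY if sg>0 else CY+np.pi)))
for a in(KY,KY+np.pi,KY+np.pi/2,KY-np.pi/2): print('kettle',f([*K0,.17],down(a)),f([*K0,.4],down(a)))
for a in(0,np.pi/2,np.pi,-np.pi/2,KY): print('dish',f([.449,-.073,.04],down(a)),'vent',f([.425,.076,.03],down(a)))
E
```

```text
lance 1 0 [0.523 0.184 0.133] [0.13, 0.96, -0.86, 1.3, 0.29, 1.63, -0.77] False
lance 1 2 [0.53  0.296 0.133] [-0.01, 1.05, -0.97, 1.16, 0.33, 1.69, -0.94] False
lance 1 4 [0.537 0.408 0.133] [-0.17, 1.16, -1.11, 0.93, 0.44, 1.79, -1.08] False
cup 1 0 0.165 [1.01, 0.63, -0.56, 1.55, 0.36, 1.07, 0.31]
cup 1 0 0.4 [1.02, 0.51, -0.63, 1.11, 0.29, 1.61, 0.4]
cup 1 4 0.165 [0.81, 0.49, -0.71, 1.85, 0.39, 0.95, -0.13]
cup 1 4 0.4 [0.9, 0.33, -0.84, 1.42, 0.25, 1.5, 0.02]
lance -1 0 [0.523 0.184 0.133] [0.23, 1.1, -1.23, 1.3, 0.5, 1.74, 2.14] False
lance -1 2 [0.53  0.296 0.133] [0.05, 1.14, -1.23, 1.15, 0.5, 1.76, 2.06] False
lance -1 4 [0.537 0.408 0.133] [-0.15, 1.2, -1.23, 0.93, 0.52, 1.82, 2.01] False
cup -1 0 0.165 [0.57, 0.59, 0.2, 1.55, -0.13, 1.01, -2.39]
cup -1 0 0.4 [0.62, 0.47, 0.13, 1.11, -0.06, 1.57, -2.46]
cup -1 4 0.165 [0.28, 0.42, 0.07, 1.85, -0.04, 0.87, -2.82]
cup -1 4 0.4 [-0.37, 0.43, 1.15, 1.43, -0.39, 1.53, -2.43]
kettle [0.46, 0.71, -0.89, 1.53, 0.58, 1.19, -0.19] [0.48, 0.62, -1.09, 1.09, 0.54, 1.71, -0.1]
kettle [-0.58, 0.85, 1.15, 1.54, -0.8, 1.28, -2.11] [-0.52, 0.66, 1.15, 1.11, -0.6, 1.7, -2.34]
kettle [0.58, 0.84, -1.23, 1.53, 0.81, 1.34, 1.2] [0.51, 0.66, -1.23, 1.09, 0.62, 1.75, 1.42]
kettle [0.3, 0.62, -0.55, 1.53, 0.36, 1.09, -1.56] [0.41, 0.56, -0.89, 1.1, 0.43, 1.66, -1.58]
dish [0.49, 0.57, -0.56, 2.17, 0.58, 0.55, -0.51] vent [0.11, 0.56, -0.5, 2.23, 0.59, 0.48, -0.86]
dish [0.62, 0.63, -0.78, 2.16, 0.75, 0.64, 0.88] vent [0.1, 0.56, -0.48, 2.23, 0.57, 0.47, 0.73]
dish [-0.48, 0.73, 0.95, 2.18, -0.95, 0.73, -2.01] vent [0.51, 0.83, -1.23, 2.23, 1.06, 0.91, 1.73]
dish [0.29, 0.53, -0.26, 2.17, 0.29, 0.47, -1.77] vent [-0.02, 0.54, -0.3, 2.23, 0.38, 0.42, -2.21]
dish [0.53, 0.59, -0.63, 2.17, 0.64, 0.58, -0.22] vent [0.08, 0.55, -0.46, 2.23, 0.55, 0.46, -0.47]
```

```bash
python3 - <<'E'
from h import *
q=down(KY)
ctrl.movep([.2,-.5,.40],q); ctrl.movep([*K0,.36],q)
im,d,s=grab("wrist");cv2.imwrite("pics/w1.png",im)
P=cloud("wrist",d,s);r=P[(im[...,2]>1.8*im[...,1])&(P[...,2]>.225)&(P[...,2]<.25)];print("plug wrist",np.nanmean(r,0),len(r),np.nanmin(r,0),np.nanmax(r,0))
Q=P.reshape(-1,3);Q=Q[~np.isnan(Q[:,0])];I=None
rel=Q-[*K0,0];u=rel[:,0]*np.cos(KY)+rel[:,1]*np.sin(KY);v=-rel[:,0]*np.sin(KY)+rel[:,1]*np.cos(KY)
for sg in(1,-1):
    m=(np.abs(u)<.03)&(v*sg>.034)&(v*sg<.1)&(Q[:,2]>.15);b=np.polyfit(v[m],Q[m,2],1);c=np.polyfit(v[m],u[m],1);print("arm",sg,m.sum(),"zslope",b,"u",c)
from station import models
for t in("jar","beaker"):pass
print(get_state()['time'])
im,d,s=grab("top");P=cloud("top",d)
m=(P[...,2]>.012)&(P[...,2]<.022)&(P[...,0]>.3)&(P[...,0]<.54)&(np.abs(P[...,1]+.05)<.12)
print("dish",m.sum(),cv2.minAreaRect((P[m][:,:2]*1000).astype(np.float32)))
for k in range(5):
  for sg in(1,-1):
    p,qq,ax=lance(k,sg,.175);print(k,sg,[ctrl.ik(p+np.array([dx,0,dz]),qq) is not None for dx,dz in((0,.04),(0,.08),(-.05,.08),(-.1,.08),(-.1,.15))],[ctrl.ik(p+ax*l,qq) is not None for l in(.02,.04,.06,.08)])
E
```

```text
plug wrist [ 0.64224865 -0.00560702  0.23715835] 1973 [ 0.6196812  -0.03056467  0.22512076] [0.66615372 0.01607193 0.2401998 ]
arm 1 963 zslope [-0.04865734  0.20311095] u [-2.69833086e-02 -9.91378004e-05]
arm -1 697 zslope [-0.23083394  0.19561571] u [-0.01836828 -0.00036626]
5.1
dish 175 ((449.31378173828125, -72.82067108154297), (100.0193862915039, 100.11827850341797), 89.16851043701172)
0 1 [True, True, True, True, True] [True, True, True, True]
0 -1 [True, True, True, True, True] [True, True, True, True]
1 1 [True, True, True, True, True] [True, True, True, True]
1 -1 [True, True, True, True, True] [True, True, True, True]
2 1 [True, True, True, True, True] [True, True, True, True]
2 -1 [True, True, True, True, True] [True, True, True, True]
3 1 [True, True, True, True, True] [True, True, True, True]
3 -1 [True, True, True, True, True] [True, True, True, True]
4 1 [True, True, True, True, True] [True, True, True, False]
4 -1 [True, True, True, True, True] [True, True, True, False]
```

View pics/w1.png

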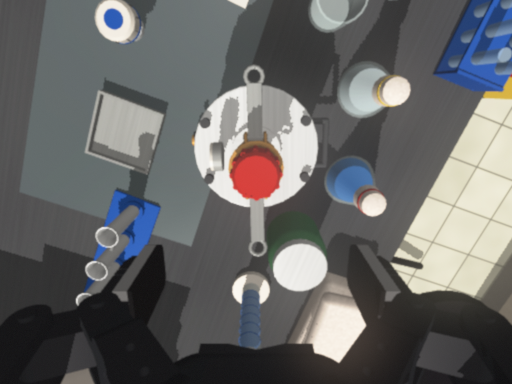

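The wrist view shows the plug at (258,175) on the coupler, the cam arms along a near-vertical image line from (254,75) to (258,247), the vent at (115,20) and the dish at (127,130). The right arm is raised to about 1.80 rad and the left is at about 1.52 rad.

```bash
sed -i 's/^K0=.*/K0=np.array([.643,-.008]);KY=np.deg2rad(21)/' h.py
cat >> h.py <<'E'
def dish():
    im,d,s=grab("top");P=cloud("top",d)
    m=(P[...,2]>.012)&(P[...,2]<.022)&(P[...,0]>.3)&(P[...,0]<.54)&(P[...,1]>-.16)&(P[...,1]<.035)
    c,w,a=cv2.minAreaRect((P[m][:,:2]*1000).astype(np.float32));print("dish",c,w,a);return np.array(c)/1000
def st(l=""):
    s=get_state();print(l,round(s['time'],1),'tcp',np.round(s['tcp_pos'],4),'w',round(s['width'],4),'F',np.round(s['contact_force'],1),'g',np.round(s['gripper_force'],1))
E
python3 - <<'E'
from h import *
q=down(KY)
ctrl.movep([*K0,.30],q);ctrl.movel([*K0,.208],max_speed=.1)
st("at");ctrl.close_gripper(40);st("closed")
ctrl.movel([*K0,.33]);st("up")
c=dish();c=c+[.001,0]
ctrl.movep([*c,.20],down(KY));c2=dish()
E
```

```text
at 6.6 tcp [ 0.6434 -0.0077  0.2088] w 0.0854 F [0.6 1.3 0.9] g 0.0
closed 7.0 tcp [ 0.6431 -0.0079  0.2086] w 0.0432 F [-0.9 -0.9  5. ] g 40.6
up 8.0 tcp [ 0.6427 -0.0084  0.3288] w 0.0429 F [-0.6 -0.2 -2.4] g 40.9
dish (449.29852294921875, -72.84244537353516) (100.12594604492188, 100.02711486816406) 89.16535949707031
dish (432.9208984375, -30.41863250732422) (101.71284484863281, 44.18278884887695) 30.522184371948242
```

```bash
python3 - <<'E'
from h import *
im,d,s=grab("scene");P=cloud("scene",d);im2,d2,s2=grab("wrist");P2=cloud("wrist",d2,s2)
cv2.imwrite("pics/s2.png",np.hstack([cv2.resize(im[120:270,150:350],(400,300)),cv2.resize(im2,(400,300))]))
for n,p in(("sc",P),("wr",P2)):
    m=(p[...,2]>.012)&(p[...,2]<.022)&(p[...,0]>.3)&(p[...,0]<.54)&(p[...,1]>-.16)&(p[...,1]<.035);print(n,m.sum(),cv2.minAreaRect((p[m][:,:2]*1000).astype(np.float32)))
E
```

```text
sc 98 ((452.2174987792969, -72.52334594726562), (99.57512664794922, 105.97913360595703), 88.3301773071289)
wr 1365 ((448.9104919433594, -71.33545684814453), (100.57979583740234, 100.37275695800781), 89.16024017333984)
```

View pics/s2.png

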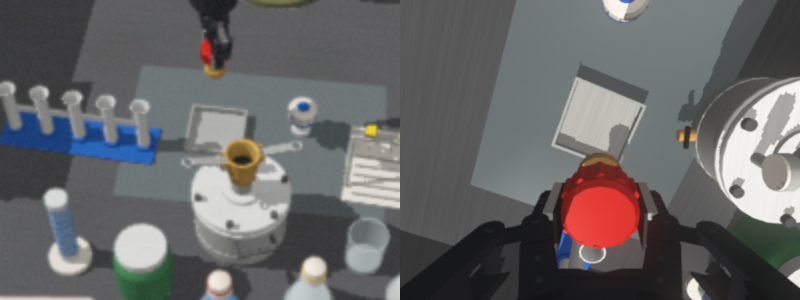

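The plug is held (left half at (212,60); red disc at (600,210) in the wrist half), the coupler is empty, and the dish still stands at (.449,-.072). I'll lower the plug into it, then fetch the vent.

```bash
python3 - <<'E'
from h import *
ctrl.movel([.449,-.072,.040],max_speed=.12);st("low");ctrl.movel([.449,-.072,.0365],max_speed=.02);st();ctrl.ungrasp();ctrl.movel([.449,-.072,.20]);st("rel")
ctrl.movep([.38,.076,.22],down(KY))
im,d,s=grab("wrist");P=cloud("wrist",d,s)
def top(P,x,y,z0,z1,r=.05):
    m=(np.hypot(P[...,0]-x,P[...,1]-y)<r)&(P[...,2]>z0)&(P[...,2]<z1);q=P[m][:,:2];
    return cv2.minEnclosingCircle((q*1000).astype(np.float32)),q.mean(0)*1000,P[m][:,2].max(),len(q)
print("vent",top(P,.425,.076,.0625,.075),"plug",top(P,.449,-.072,.06,.08))
im,d,s=grab("scene");P=cloud("scene",d);print("sc plug",top(P,.449,-.072,.062,.08),top(P,.425,.076,.062,.075))
cv2.imwrite("pics/s3.png",np.hstack([cv2.resize(im[120:270,150:350],(400,300)),cv2.resize(vision.grab_frame("wrist")[0],(400,300))]))
E
```

```text
low 10.7 tcp [ 0.4493 -0.072   0.0404] w 0.0426 F [-0.6  1.1 -2.2] g 40.9
 11.0 tcp [ 0.4496 -0.0721  0.0374] w 0.043 F [-1.3 -1.2 11.1] g 41.9
rel 12.7 tcp [ 0.4485 -0.0722  0.1993] w 0.0855 F [ 0.1 -0.3 -0.5] g 0.0
vent (((422.96429443359375, 78.19173431396484), 25.242584228515625), array([422.1319521 ,  79.61080193]), np.float64(0.06942958919818171), 1860) plug (((448.3958740234375, -70.91816711425781), 24.154924392700195), array([447.55988986, -67.95609799]), np.float64(0.06924053600331215), 1099)
sc plug (((454.6396484375, -72.68822479248047), 23.482423782348633), array([452.57443021, -72.34101412]), np.float64(0.0731927027794288), 78) (((426.3612976074219, 76.87539672851562), 24.772794723510742), array([426.53520509,  77.7031545 ]), np.float64(0.07262186243551327), 95)
```

View pics/s3.png

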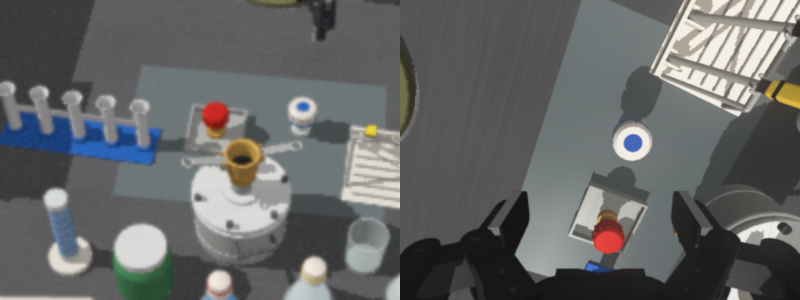

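The plug stands upright in the dish (left half (215,118)). The vent is free at (302,115), and the coupler mouth at (243,152) is empty.

```bash
python3 - <<'E'
from h import *
im,d,s=grab("top");P=cloud("top",d)
def ring(P):
    m=(np.hypot(P[...,0]-K0[0],P[...,1]-K0[1])<.0285)&(P[...,2]>.2035)&(P[...,2]<.212);q=P[m];return cv2.minEnclosingCircle((q[:,:2]*1000).astype(np.float32)),cv2.minAreaRect((q[:,:2]*1000).astype(np.float32)),len(q),circ(q)
print(ring(P))
V=[.4235,.0775]
ctrl.movep([*V,.12],down(KY));ctrl.movel([*V,.036],max_speed=.12);ctrl.close_gripper(40);st("grip")
ctrl.movel([*V,.16]);ctrl.movep([.53,.04,.33],down(KY));st("hold")
im,d,s=grab("wrist");print("wrist",ring(cloud("wrist",d,s)));cv2.imwrite("pics/w4.png",im)
E
```

```text
(((643.8360595703125, -7.755949974060059), 27.99250030517578), ((642.8589477539062, -8.884552001953125), (51.14530563354492, 51.50764465332031), 65.35143280029297), 112, (array([ 0.64263186, -0.00893481]), np.float64(0.024072668172519584)))
grip 15.4 tcp [0.4238 0.0775 0.0367] w 0.0485 F [-0.6 -1.5  8.7] g 39.8
hold 17.2 tcp [0.529  0.0401 0.3283] w 0.0487 F [ 0.5  0.7 -1.8] g 41.7
wrist (((644.2716064453125, -4.097996711730957), 26.90673065185547), ((649.4558715820312, 4.417505264282227), (25.83010482788086, 53.50147247314453), 58.70037078857422), 472, (array([ 0.64180027, -0.00639622]), np.float64(0.02382364930187213)))
```

View pics/w4.png

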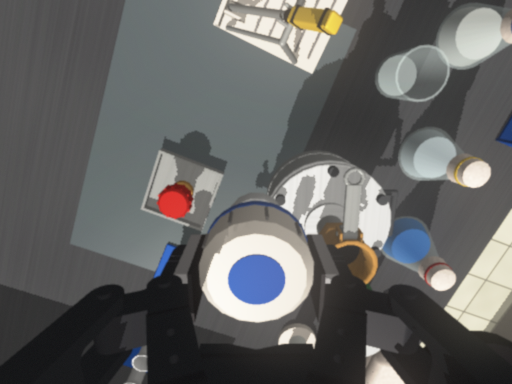

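The vent is held straight (257,280) and the coupler mouth at (355,262) is clear.

```bash
python3 - <<'E'
from h import *
ctrl.movep([*K0,.29],down(KY));ctrl.movel([*K0,.250],max_speed=.1);st()
for z in(.24,.23,.22,.215,.213):
    ctrl.movel([*K0,z],max_speed=.05);st(z)
    f=get_state()['contact_force']
    if f[2]>15 or np.hypot(f[0],f[1])>15: break
E
```

```text
18.4 tcp [ 0.6429 -0.0078  0.2506] w 0.0488 F [-0.3  0.5 -2. ] g 41.6
0.24 18.8 tcp [ 0.6429 -0.0081  0.2397] w 0.0489 F [ 0.   0.5 -2.7] g 41.6
0.23 19.1 tcp [ 0.6428 -0.0081  0.2295] w 0.0487 F [ 0.4  0.1 -1.7] g 41.7
0.22 19.5 tcp [ 0.6428 -0.0081  0.2195] w 0.0485 F [ 0.3 -0.6 -0.5] g 41.6
0.215 19.7 tcp [ 0.6428 -0.0081  0.2147] w 0.0488 F [ 0.1  0.1 -0.9] g 41.7
0.213 20.0 tcp [ 0.643  -0.008   0.2129] w 0.0492 F [-0.4 -0.  -2.8] g 41.7
```

```bash
python3 - <<'E'
from h import *
ctrl.movel([*K0,.2115],max_speed=.03);st("in");ctrl.ungrasp();ctrl.movel([*K0,.31]);ctrl.close_gripper(40)
ctrl.movel([*K0,.25],max_speed=.1)
for z in np.arange(.246,.236,-.001):
    ctrl.movel([*K0,z],max_speed=.02);s=get_state()
    if s['contact_force'][2]>15: break
st("press");ctrl.movel([*K0,.33]);ctrl.ungrasp()
ctrl.movep([*(K0-.12*np.array([np.cos(KY),np.sin(KY)])),.33],down(KY-np.pi/2))
im,d,s=grab("scene");P=cloud("scene",d);P2=np.concatenate([P.reshape(-1,3)]);
m=(np.hypot(P2[:,0]-.645,P2[:,1]+.008)<.022)&(P2[:,2]>.22);print("vent top",np.median(P2[m],0),m.sum())
im2,d2,s2=grab("wrist");cv2.imwrite("pics/s5.png",np.hstack([cv2.resize(im[120:270,150:350],(400,300)),cv2.resize(im2,(400,300))]))
P=cloud("wrist",d2,s2);Q=P.reshape(-1,3);Q=Q[~np.isnan(Q[:,0])]
m=(np.hypot(Q[:,0]-.643,Q[:,1]+.008)<.03)&(Q[:,2]>.235)&(Q[:,2]<.25);print("wrist vent",np.median(Q[m],0),cv2.minEnclosingCircle((Q[m,:2]*1000).astype(np.float32)))
rel=Q-[*K0,0];u=rel[:,0]*np.cos(KY)+rel[:,1]*np.sin(KY);v=-rel[:,0]*np.sin(KY)+rel[:,1]*np.cos(KY)
for sg in(1,-1):
    m=(np.abs(u)<.02)&(v*sg>.036)&(v*sg<.095)&(Q[:,2]>.15);print("arm",sg,m.sum(),np.polyfit(v[m],Q[m,2],1),np.polyfit(v[m],u[m],1),"end",np.percentile(v[m]*sg,99),np.percentile(v[m]*sg,1))
st()
E
```

```text
in 20.2 tcp [ 0.6432 -0.0078  0.2119] w 0.0488 F [-0.8 -0.4  1.3] g 41.9
press 25.3 tcp [ 0.6439 -0.0076  0.2412] w -0.0002 F [-3.4 -2.2 18.6] g 9.2
vent top [ 0.64647179 -0.00827772  0.23995633] 154
wrist vent [ 0.63936443 -0.0090003   0.24192763] ((643.13232421875, -6.665195941925049), 25.788915634155273)
arm 1 1354 [-0.04844161  0.20300382] [ 0.00401019 -0.0003369 ] end 0.09318738745696131 0.036605696086490246
arm -1 1439 [-0.22838437  0.19559435] [-7.74860080e-03  2.46019738e-05] end 0.08958729741709746 0.03668094968973976
 28.2 tcp [ 0.5313 -0.0507  0.3299] w 0.0853 F [-0.2  0.6 -0.1] g 0.0
```

View pics/s5.png

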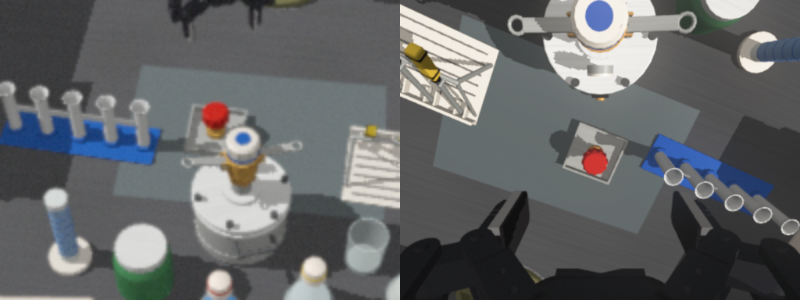

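The vent sits home (left half (243,140), top at 0.241 m). The arms are still out, and the tool is turned so that its closing axis lies along the cam line.

```bash
python3 - <<'E'
from h import *
c=K0+.0004*np.array([-np.sin(KY),np.cos(KY)])
ctrl.movep([*c,.33],down(KY-np.pi/2));ctrl.movel([*c,.21],max_speed=.12);st()
for z in(.20,.195,.19,.185,.18,.176,.1735):
    ctrl.movel([*c,z],max_speed=.05);st(z)
    if get_state()['contact_force'][2]>30: print("STOP");break
E
```

```text
29.9 tcp [ 0.6432 -0.0075  0.2109] w 0.0852 F [-0.5 -0.6 -0.1] g 0.0
0.2 30.2 tcp [ 0.6427 -0.0077  0.1996] w 0.0855 F [ 0.  -0.9 -0.1] g 0.0
0.195 30.5 tcp [ 0.6427 -0.0077  0.1946] w 0.0853 F [-0.4 -0.   0.2] g 0.0
0.19 30.7 tcp [ 0.6429 -0.0077  0.1898] w 0.0854 F [0.5 0.5 0.2] g 0.1
0.185 31.0 tcp [ 0.6433 -0.0078  0.1855] w 0.0855 F [0.4 0.2 4.2] g 2.2
0.18 31.2 tcp [ 0.6433 -0.0076  0.1808] w 0.0854 F [-0.7 -1.3  6.4] g 5.4
0.176 31.5 tcp [ 0.6433 -0.0074  0.1769] w 0.0856 F [-0.8 -0.8  6.9] g 3.1
0.1735 31.7 tcp [ 0.6434 -0.0071  0.1745] w 0.0852 F [-0.3 -0.1  6.3] g 2.9
```

```bash
python3 - <<'E'
from h import *
ctrl.close_gripper(60);st("closed");ctrl.close_gripper(100);st("100");ctrl.pause(.3);st()
E
```

```text
closed 32.0 tcp [ 0.6433 -0.0071  0.1739] w 0.0657 F [2.1 0.6 4.6] g 68.0
100 32.3 tcp [ 0.6433 -0.0071  0.1743] w 0.0639 F [1.7 1.  6.6] g 109.4
 32.6 tcp [ 0.6433 -0.0071  0.1743] w 0.0644 F [1.6 0.3 7.1] g 109.4
```

```bash
python3 - <<'E'
from h import *
ctrl.ungrasp();ctrl.movel([*K0,.33]);
ctrl.movep([.46,.22,.36],down(DY));
im,d,s=grab("scene");P=cloud("scene",d).reshape(-1,3);
im1,d1,s1=grab("top");P1=cloud("top",d1).reshape(-1,3)
for n,Q in(("sc",P),("top",P1)):
    Q=Q[~np.isnan(Q[:,0])];rel=Q-[*K0,0];u=rel[:,0]*np.cos(KY)+rel[:,1]*np.sin(KY);v=-rel[:,0]*np.sin(KY)+rel[:,1]*np.cos(KY)
    m=(np.abs(u)<.02)&(Q[:,2]>.135)&(Q[:,2]<.21)&(abs(v)<.1);print(n,m.sum(),v[m].min(),v[m].max())
    m=(np.hypot(rel[:,0],rel[:,1])<.02)&(Q[:,2]>.2);print(np.median(Q[m],0))
im2,d2,s2=grab("wrist")
cv2.imwrite("pics/s6.png",np.hstack([cv2.resize(im[130:230,200:320],(400,333),interpolation=2),cv2.resize(im2,(400,333))]))
st()
E
```

```text
sc 193 -0.035371448021197766 0.032900857952656376
[ 0.64473759 -0.00742333  0.2408467 ]
top 94 -0.0339554107032422 0.03312216992560175
[ 0.64276281 -0.00760415  0.24054528]
 35.4 tcp [0.4611 0.2188 0.3595] w 0.0852 F [-0.2 -0.8 -0.6] g 0.0
```

View pics/s6.png

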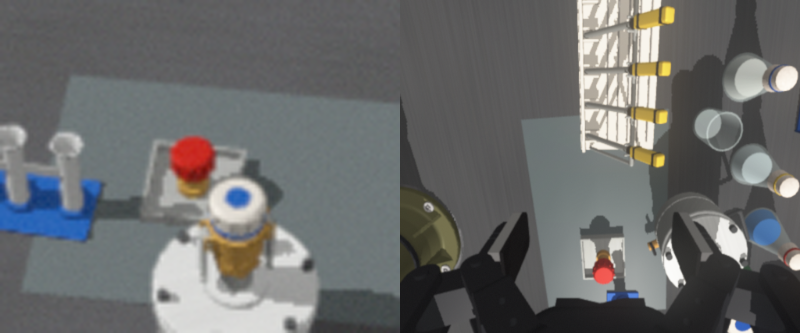

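The arms hang flat against the coupler at (210,240) and (268,240), the vent is level at (238,195) and the plug is in the dish. Four yellow handles show in the wrist half at x≈650. Now I'll do one lance as a trial.

```bash
cat >> h.py <<'E'
def pick(k,s=.175):
    p,q,ax=lance(k,1,s)
    ctrl.movep(p+ax*.06,q);ctrl.movel(p,max_speed=.1);ctrl.close_gripper(40);st(f"grip{k}")
    return p,q,ax
def lift(k,p,ax):
    ctrl.movel(p+ax*.05,max_speed=.12);ctrl.movel(p+ax*.05+[-.06,0,.10],max_speed=.2)
    ctrl.movel([.43,p[1],.36],down(CY),max_speed=.2)
E
python3 - <<'E'
from h import *
p,q,ax=pick(0)
im2,d2,s2=grab("wrist");a=im2
lift(0,p,ax);st("lifted")
im2,d2,s2=grab("wrist");im,d,s=grab("scene")
cv2.imwrite("pics/s7.png",np.hstack([cv2.resize(a,(260,195)),cv2.resize(im2,(260,195)),cv2.resize(im[60:240,200:440],(260,195))]))
E
```

```text
grip0 37.6 tcp [0.5222 0.1848 0.1336] w 0.0158 F [-4.6  0.   3.4] g 43.6
lifted 39.8 tcp [0.4311 0.1829 0.3591] w 0.0156 F [ 0.9 -1.1 -0.8] g 43.3
```

View pics/s7.png

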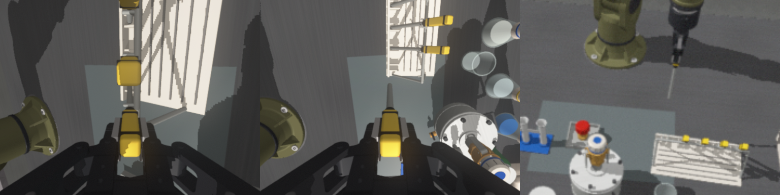

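The lance is held vertically in the gripper (middle panel (390,100), right panel (672,80)). I'll place it, watching the force.

```bash
cat >> h.py <<'E'
def place(k):
    c=cup(k)
    ctrl.movel([*c,.36],down(CY),max_speed=.25);ctrl.movel([*c,.29],max_speed=.15)
    for z in(.265,.24,.21,.18,.1685):
        ctrl.movel([*c,z],max_speed=.12);f=get_state()['contact_force']
        if np.linalg.norm(f)>12: st(f"force at {z}");return False
    st(f"in{k}");ctrl.ungrasp();ctrl.movel([*c,.30],max_speed=.25);return True
E
python3 - <<'E'
from h import *
if place(0):
    ctrl.movel([.45,-.1,.36],max_speed=.25)
    im,d,s=grab("scene");cv2.imwrite("pics/s8.png",cv2.resize(im[100:300,120:440],(640,400)));st()
E
```

```text
in0 44.8 tcp [ 0.4784 -0.4269  0.1686] w 0.0152 F [-0.1 -0.1 -1.4] g 43.3
 47.7 tcp [ 0.45   -0.1015  0.3595] w 0.0853 F [ 0.1 -0.3 -0.2] g 0.0
```

View pics/s8.png

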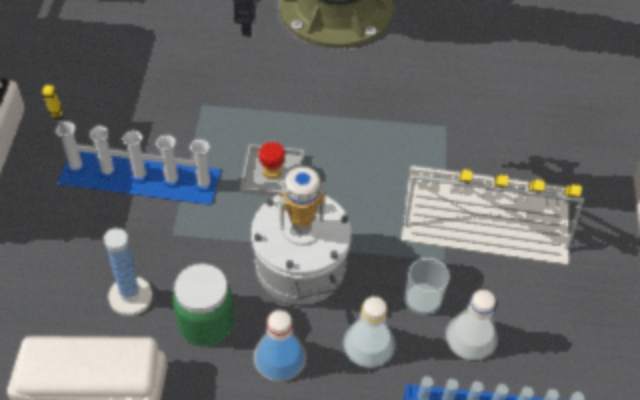

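The first lance stands upright in the end cup: its handle at (52,100) is in line above the rim at (66,130). I'll carry on with the other four.

```bash
python3 - <<'E'
from h import *
for k in(1,2,3,4):
    ctrl.movel([.45,.1,.36],max_speed=.3)
    p,q,ax=pick(k)
    w=get_state()['width']
    if not .012<w<.02: print("bad grip");break
    lift(k,p,ax)
    if get_state()['width']<.012 or not place(k): print("stop",k);break
else:
    ctrl.movel([.45,-.1,.40],max_speed=.25);ctrl.movep([.3,.4,.40],down(0))
im,d,s=grab("scene");P=cloud("scene",d);im2,d2,_=grab("top");P2=cloud("top",d2)
cv2.imwrite("pics/s9.png",np.hstack([cv2.resize(im[100:300,120:440],(400,250)),cv2.resize(im2[100:290,150:430],(400,250))]));st()
for P,I in((P,im),(P2,im2)):
    I=I.astype(int);m=(I[...,2]>1.6*I[...,0])&(I[...,1]>1.3*I[...,0])&(P[...,2]>.14)&(P[...,2]<.25)&(P[...,1]<-.15)
    p=P[m];lab=cv2.kmeans(p[:,1:2].astype(np.float32),5,None,(3,50,1e-5),10,2)
    for i in np.argsort(lab[2][:,0]): q=p[lab[1][:,0]==i];print(len(q),q.mean(0).round(3),q[:,2].max().round(3))
E
```

```text
grip1 50.9 tcp [0.5257 0.2408 0.1336] w 0.0159 F [-3.7 -0.2  3.7] g 43.4
in1 58.0 tcp [ 0.4815 -0.3689  0.1686] w 0.0155 F [-0.2  1.1 -0.9] g 43.2
grip2 63.6 tcp [0.5291 0.2968 0.1337] w 0.0153 F [-3.4  0.2  4.3] g 43.5
in2 70.6 tcp [ 0.4847 -0.311   0.1687] w 0.0157 F [-0.4 -0.2 -1. ] g 43.2
grip3 76.2 tcp [0.5326 0.3527 0.1337] w 0.0153 F [-3.6  1.3  3.4] g 43.4
in3 83.2 tcp [ 0.4878 -0.2531  0.1686] w 0.0157 F [ 0.3  0.7 -0.7] g 43.2
grip4 88.7 tcp [0.5361 0.4086 0.1338] w 0.0155 F [-3.8  1.3  3.4] g 43.3
in4 95.7 tcp [ 0.491  -0.1952  0.1687] w 0.0155 F [ 0.7 -0.2 -0.6] g 43.1
 99.8 tcp [0.3011 0.3993 0.3998] w 0.0855 F [-0.6  0.3  0.2] g 0.0
93 [ 0.487 -0.434  0.183] 0.209
96 [ 0.491 -0.374  0.182] 0.213
91 [ 0.49  -0.319  0.181] 0.21
88 [ 0.494 -0.262  0.183] 0.21
90 [ 0.496 -0.204  0.183] 0.211
106 [ 0.481 -0.43   0.188] 0.21
86 [ 0.485 -0.372  0.191] 0.209
75 [ 0.484 -0.318  0.192] 0.21
65 [ 0.487 -0.26   0.193] 0.211
60 [ 0.49  -0.203  0.194] 0.209
```

View pics/s9.png

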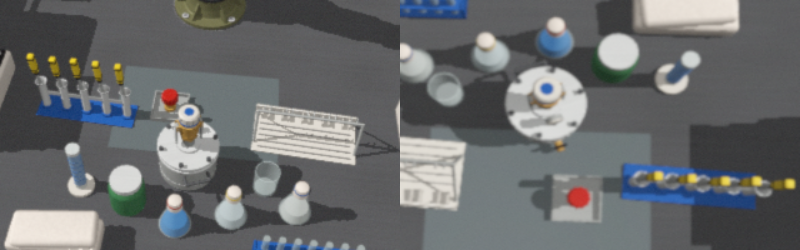

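All five lances stand in the cups with their tops at about 0.21 m. The plug is in the dish at (170,97), the vent is locked in, and the glassware is where it was.

```bash
python3 -c "
from h import *
print(ticket.close_job())"
```

```text
the job is handed in; nothing more can be done
None
```

The job is handed in at about 100 s of the 210 s allowed: the plug is in the dish, the vent is fully home with both cam arms down against the coupler, all five lances stand in the caddy's cups, and the glassware was not touched.

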